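# Brake the hall trolley, load it, release it

## Task

Lock the little trolley by pushing its red brake pedal all the way down; then, with the brake on, stack the carton and the blue tin in one pile on the middle of its deck, the one with the wider base at the bottom, upright as they stand now, the upper one on the middle of the lower. Then flick the pedal all the way up again, so that the trolley is ready to be wheeled off with its pile standing. Do not let it roll away meanwhile, and leave the other things alone.

Things in the scene. Friction and masses are not known exactly. Their poses are not given: they have to be found in the camera images.
- deck (a point): Centre of the top of the trolley's deck: grey felt on plywood, 180 mm along its x, 240 along its y, flat, no rim, 105 mm above the table, on four 60 mm wheels. z up; x: the way it rolls (freely when the brake is off, 50 mm either way of the middle of its guide plate; it cannot move along y); y points to the end with the brake pedal.
- guide: Black rubber guide plate under the trolley, fixed to the table: 300 (x) by 310 mm (y), 6 mm thick, with aluminium wheel guides up to 14 mm. Origin: underside, 5 mm in -y from its middle; axes as the deck's.
- brake_bar (a point): Middle of the pedal's red bar: 14 mm thick, 74 mm long, parallel to deck x, at the end of a 12 mm arm 90 mm long. Hinge axis parallel to deck x, at deck x = 0, y = 135 mm, 10.5 mm below the deck's top. Brake off: bar 133 mm above the table, 81 mm beyond the hinge (+y); on: 43 mm above it, 74 mm beyond, bare table beneath, so that it can be hooked from under on the outer side, or pinched.
- brake (a joint): Brake pedal angle, rad: 0 = fully up (arm 0.44 above level), brake off; 1.05 = fully down (arm 0.61 below level), brake on. A stiff hinge: it stays where it is left. About 3 N at the bar moves it, 5 N near the bottom; some 12 N to free it from there, as a rubber foot under the hinge is then jammed on the guide plate. That foot stops the trolley from rolling.
- carton: Brown cardboard carton, 130 (its x) by 60 (its y) by 50 mm high, with a pale strip of paper tape along the top, about 0.3 kg, rigid. Origin: centre of its underside; z up.
- tin: Round closed tin, blue with a brass lid, 52 mm in diameter (lid 54 mm, the topmost 12 mm), 70 mm high, about 0.18 kg, rigid. Origin: centre of its underside; z up.
- candle_jar: Bystander: amber jar with a black cap, 64 mm in diameter, 85 mm high. Origin: centre of its underside.
- polish: Bystander: flat round red can, 68 mm in diameter, 30 mm high. Origin: centre of its underside.
- shoe_brush: Bystander: flat brush lying flat on the table at the robot's right, handle to its -x.

How it is judged:
On the way, in this order (a step that is already met when the one before it is completed fails the run):
1. the brake pedal is pushed all the way down while the carton and the tin still stand on the table (value of joint brake above 0.98 rad and height (world z) of each of carton, tin below 0.03 m), for 0.2 s.
2. with the brake on, the carton stands on the deck and the tin on the carton, both let go (value of joint brake above 0.95 rad and x of carton in the frame of deck between -0.045 and 0.045 m and y of carton in the frame of deck between -0.065 and 0.065 m and z of carton in the frame of deck between -0.005 and 0.005 m and x of tin in the frame of carton between -0.045 and 0.045 m and y of tin in the frame of carton between -0.02 and 0.02 m and z of tin in the frame of carton between 0.045 and 0.055 m and angle between each of carton, tin's own z axis and vertical below 0.1 rad and linear speed of each of carton, tin below 0.02 m/s and contact force between the fingers and carton below 0.05 N and contact force between the fingers and tin below 0.05 N), for 0.3 s.
At the end, for the whole second after the job is handed in: The brake pedal is up (joint below 0.12 rad), the carton stands level on the deck (its middle within 45 mm of the deck's middle along the deck's x and 65 mm along its y), the tin stands upright on the carton (its middle within 45 mm of the carton's along the length and 20 mm across), both at rest (value of joint brake below 0.12 rad and x of carton in the frame of deck between -0.045 and 0.045 m and y of carton in the frame of deck between -0.065 and 0.065 m and z of carton in the frame of deck between -0.005 and 0.005 m and x of tin in the frame of carton between -0.045 and 0.045 m and y of tin in the frame of carton between -0.02 and 0.02 m and z of tin in the frame of carton between 0.045 and 0.055 m and angle between each of carton, tin's own z axis and vertical below 0.1 rad and linear speed of each of carton, tin below 0.02 m/s); the robot touches nothing.
It fails at once if the trolley has rolled more than 40 mm from where it stood (distance of deck from where it was at the start of the episode above 0.04 m).
It fails at once if the carton or the tin is tipped over (angle between any of carton, tin's own z axis and vertical above 0.8 rad).
It fails at once if the jar, the red can or the brush is moved by more than 30 mm (distance of any of candle_jar, polish, shoe_brush from where it was at the start of the episode above 0.03 m).
It also fails if it takes over 72 s, if anything falls off the work surface, if the arm or the gripper's body presses on something with over 40 N, if the wrist force passes 120 N, or if a joint passes its speed limit or range.

## Robot

A 7-joint arm with a two-finger parallel gripper is mounted at the origin on the work surface. World frame = base frame: x ahead of the robot, y to its left, z up, the work surface at z = 0. Lengths are in m, angles in rad, forces in N, time in s.
With the tool pointing down it reaches from about 0.425 to 0.95 m from the base axis. Payload 4.7 kg.
Tool frame: the origin (TCP) lies on the centre line of the jaws, within the pads' length; the fingertips stand 14 mm ahead of it and the grasp point (between the pads) lies 5 mm behind it (robot.nose_length is the distance from the TCP to the fingertips, in m); z points along the fingers, y is the line along which they close (so a half turn about z gives the same grasp; the last joint's range is limited). The gripper opens to 87 mm and grips with 3 to 60 N. Pads are 19 mm wide; open, the fingers measure 117 mm over their backs; the gripper's body (75 mm by 190 mm) begins 51 mm behind the grasp point.
Start: joints at [-1.333, 0.469, -0.049, 1.532, 0.024, 1.141, -0.082], TCP at [0.178, 0.651, 0.237] pointing down, gripper open.
Joint ranges: [-2.59, 2.59], [-0.33, 1.99], [-1.39, 1.29], [0.1, 2.45], [-1.04, 4.18], [0.21, 1.99], [-2.66, 2.66]. Speed limits (rad/s): [2.57, 2.57, 3.14, 3.14, 3.14, 3.14, 3.14].

## Interface

Orientations are given as a unit quaternion [x, y, z, w].
In Python, from workcell import read_state, vision, ticket, robot gives the robot as it stands.
- The arm moves only by the shell command python3 -m handwheel 'ROWS' [FORCE]. ROWS is JSON, a list of rows, each a list of 7 numbers: the closure in counts, from 0 (fully open) to 255 (shut), then the shift along the tool's x, y, z in m, then the turn, a rotation vector about the tool's x, y, z in rad. A call has 1 to 10 rows; each row shifts and turns the commanded pose from where the row before left it, along the tool's axes as they then stand; what a row does not reach is not made up. A row lasts 1/10 s, in which the tool goes at most 50 mm and 8.59 degrees, less where a joint would pass 70% of its speed; a pose out of reach is approached as far as the arm can. A call with a gripper value outside its range is refused whole. The fingers move at their own pace and stop on an object; FORCE is the grip in N (left out, the last holds). Time passes only in rows, so rows that do not move let the fingers close. It gives the time, the measured TCP pose, the force, the opening and the grip force at its end, in the units of the state.
- read_state(): the state, without advancing time (a new reading comes with each control period).
- vision.grab_frame(name): name is "scene" or "side" or "wrist"; returns the picture (420x560x3 uint8, red, green, blue); there is no depth.
- vision.camera_params(name): a dict with "mtx" (3x3 intrinsics, pixels), "extrinsics" (4x4, takes a point from world to camera coordinates); the wrist camera has in their place "hand_eye" (4x4, takes a point from camera to tool coordinates, whose origin is the TCP and whose axes are the flange's). Camera axes: x right, y up, looking along -z (the intrinsics and any distortion apply to the point x, -y, -z); pixel columns grow to the right and rows downward; lengths in m; the calibration is good to about 2 mm. A picture is of the moment at which its call begins: read the wrist's pose just before it. camera_params takes no time and is no camera call.
- ticket.job_done(): hands the job in; it is judged then, once.
The state is a dict: "time": time; "joints": joint angles; "joint_velocities": joint speeds; "tau": joint torques, N m; "position": TCP position; "tcp_rot": TCP orientation; "contact_force": force on the tool from outside, world axes, zero at the start; "wrist_torque": the same for the moment, N m; "opening": opening from 0.0 (shut) to 1.0 (fully open); "finger_force": force on a finger pad.
Only numpy, scipy, OpenCV 4.12 (cv2) and the standard library are available. Lean on these libraries where they do the work, as an engineer would, in place of code of your own. Each camera call takes 0.05 s, during which the arm holds its last target. There are 200 camera calls.

## Working session

There is one attempt and no reset: what is moved stays moved. The work goes in short steps, Python scripts to look and compute and a shell command to move; the robot and the scene stay as the last step left them, time stands still between calls to the robot, and variables do not carry over. Pictures are saved under pics/ and viewed, at most 10 in all, crops included, and the job is handed in when it is done.

```bash
mkdir -p pics; ls; cat > h.py <<'E'
import numpy as np, cv2
from workcell import read_state, vision, ticket, robot
def cam(n):
    p=vision.camera_params(n); return np.array(p["mtx"]),np.array(p["extrinsics"]),p
def ray(n,uv):
    K,E,p=cam(n); d=np.linalg.solve(K,[uv[0],uv[1],1.]); d=d*[1,-1,-1]
    R=E[:3,:3]; return -R.T@E[:3,3], R.T@d
def onz(n,uv,z):
    o,d=ray(n,uv); return o+d*(z-o[2])/d[2]
E
python3 - <<'E'
from h import *
for n in("scene","side"):
    im=vision.grab_frame(n); cv2.imwrite(f"pics/{n}0.png",im[:,:,::-1]); K,E,p=cam(n); print(n,K.round(1).tolist(),E.round(3).tolist(),[k for k in p])
s=read_state(); print({k:np.round(v,3).tolist() for k,v in s.items()})
print(vision.camera_params("wrist"), [a for a in dir(robot) if a[0]!='_'])
E
```

```text
pics
scene [[392.5, 0.0, 279.9], [0.0, 392.5, 213.3], [0.0, 0.0, 1.0]] [[0.593, 0.805, 0.007, -0.304], [-0.694, 0.507, 0.511, 0.386], [0.408, -0.308, 0.859, -1.377], [0.0, 0.0, 0.0, 1.0]] ['mtx', 'extrinsics']
side [[392.0, 0.0, 287.2], [0.0, 392.0, 209.7], [0.0, 0.0, 1.0]] [[-0.903, -0.429, 0.008, 0.496], [0.293, -0.603, 0.742, -0.299], [-0.314, 0.673, 0.67, -0.861], [0.0, 0.0, 0.0, 1.0]] ['mtx', 'extrinsics']
{'time': 0.1, 'joints': [-1.333, 0.469, -0.049, 1.534, 0.024, 1.141, -0.082], 'joint_velocities': [0.001, -0.001, -0.001, -0.004, -0.0, -0.001, -0.0], 'tau': [0.0, -50.917, -0.081, -23.683, -0.061, 0.034, 0.0], 'position': [0.178, 0.651, 0.236], 'tcp_rot': [0.133, 0.991, -0.001, -0.0], 'contact_force': [0.357, -0.088, -0.765], 'wrist_torque': [0.043, -0.046, -0.005], 'finger_force': 0.0, 'opening': 0.997}
{'mtx': array([[324.38707251,   0.        , 279.06512547],
       [  0.        , 324.38707251, 211.26106946],
       [  0.        ,   0.        ,   1.        ]]), 'hand_eye': array([[-5.53529978e-04,  9.66699855e-01,  2.55912258e-01,
         6.98846118e-02],
       [ 9.99999364e-01,  2.83628298e-04,  1.09157019e-03,
         1.10906665e-04],
       [ 9.82636784e-04,  2.55912700e-01, -9.66699397e-01,
        -1.48414082e-01],
       [ 0.00000000e+00,  0.00000000e+00,  0.00000000e+00,
         1.00000000e+00]])} ['MotionError', 'nose_length']
```

View pics/scene0.png

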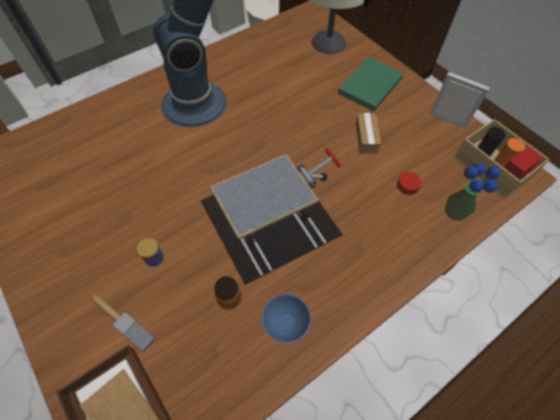

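View pics/side0.png

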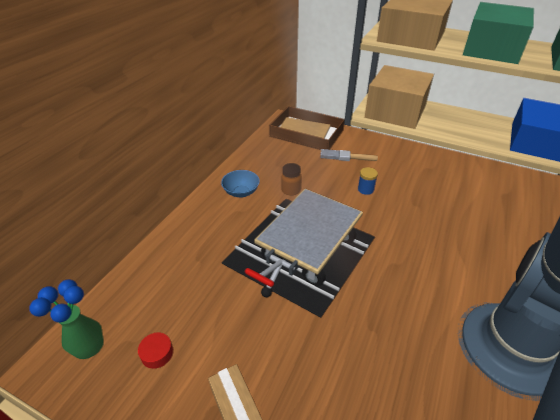

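The scene view shows the deck at about (265,195), the red bar at (333,157) (up), the carton at (369,132), the tin at (150,252), the jar at (227,291), the red can at (409,182) and the brush at (125,325). The side view shows the bar at (259,277), the tin at (368,181) and the carton cut off at (238,400).

```bash
cat > m.py <<'E'
from h import *
def mask(im,kind):
    h=cv2.cvtColor(im,cv2.COLOR_RGB2HSV); H,S,V=[h[...,i].astype(int) for i in range(3)]
    m={'red':((H<6)|(H>174))&(S>170)&(V>90),'grey':(S<60)&(V>85)&(V<190),'blue':(H>105)&(H<125)&(S>140)&(V>50),
       'brass':(H>14)&(H<28)&(S>120)&(V>120),'white':(S<70)&(V>170),'card':(H>8)&(H<22)&(S>60)&(S<135)&(V>90),'cap':V<45}[kind]
    return m.astype(np.uint8)
def blob(n,im,kind,box):
    m=mask(im,kind); x0,y0,x1,y1=box; k=np.zeros_like(m); k[y0:y1,x0:x1]=m[y0:y1,x0:x1]
    c=max(cv2.findContours(k,0,cv2.CHAIN_APPROX_NONE)[0],key=cv2.contourArea)[:,0].astype(float); return c
def rect(n,c,z):
    P=np.array([onz(n,p,z)[:2] for p in c]); r=cv2.minAreaRect((P*1000).astype(np.float32)); return P,r
E
python3 - <<'E'
from m import *
sc=cv2.imread("pics/scene0.png")[:,:,::-1].copy(); si=cv2.imread("pics/side0.png")[:,:,::-1].copy()
def go(l,n,im,k,box,z):
    try:
        c=blob(n,im,k,box); P,r=rect(n,c,z); print(l,n,'px',c.min(0),c.max(0),'rect mm',np.round(r[0],1),np.round(r[1],1),round(r[2],1))
    except Exception as e: print(l,n,e)
go('deck','scene',sc,'grey',(205,145,325,240),.105); go('deck','side',si,'grey',(250,185,370,270),.105)
go('bar','scene',sc,'red',(315,140,350,175),.133); go('bar','side',si,'red',(235,260,280,300),.133)
go('polish','scene',sc,'red',(390,165,430,200),.03); go('polish','side',si,'red',(130,325,180,370),.03)
go('tape','scene',sc,'white',(350,105,385,160),.05); go('carton','scene',sc,'card',(350,105,388,160),.05);go('tape','side',si,'white',(200,360,270,420),.05)
go('lid','scene',sc,'brass',(130,230,170,270),.07); go('lid','side',si,'brass',(350,160,385,182),.07)
go('cap','scene',sc,'cap',(205,270,245,300),.085); go('cap','side',si,'cap',(275,160,305,182),.085)
for p in [(95,297),(150,345),(115,325),(133,320)]: print(onz('scene',p,.02).round(3))
cv2.imwrite("pics/c.png",np.hstack([cv2.resize(sc[95:180,300:400],None,fx=4,fy=4,interpolation=2),cv2.resize(si[240:325,225:325],None,fx=4,fy=4,interpolation=2)])[:,:,::-1])
E
```

```text
deck scene px [212. 155.] [324. 235.] rect mm [517.1 -13.8] [317.9 172.5] 82.4
deck side px [257. 189.] [360. 268.] rect mm [525.4 -59.1] [231.8 196.8] 82.6
bar scene px [326. 148.] [340. 165.] rect mm [543.4 159.5] [12.2 67.9] 81.3
bar side px [245. 268.] [273. 286.] rect mm [539.3 164.7] [16.1 73.1] 82.5
polish scene px [399. 172.] [420. 190.] rect mm [693.  348.8] [62.3 67.9] 44.8
polish side px [138. 332.] [170. 367.] rect mm [688.4 356.5] [66.8 78.4] 26.7
tape scene px [364. 113.] [374. 143.] rect mm [475.6 380.3] [ 22.1 128.4] 54.0
carton scene px [356. 105.] [381. 144.] rect mm [461.6 390.3] [ 77.3 175. ] 48.7
tape side px [218. 368.] [248. 419.] rect mm [486.3 371.6] [ 18.8 106.9] 53.7
lid scene px [136. 237.] [159. 256.] rect mm [ 450.6 -383.8] [54.3 57.1] 17.0
lid side px [359. 167.] [377. 179.] rect mm [ 454.9 -380.9] [61.9 55.1] 68.6
cap scene px [216. 278.] [235. 298.] rect mm [ 671.7 -280.8] [45.7 50.9] 56.9
cap side max() iterable argument is empty
[ 0.472 -0.554  0.02 ]
[ 0.662 -0.496  0.02 ]
[ 0.568 -0.543  0.02 ]
[ 0.583 -0.502  0.02 ]
```

View pics/c.png

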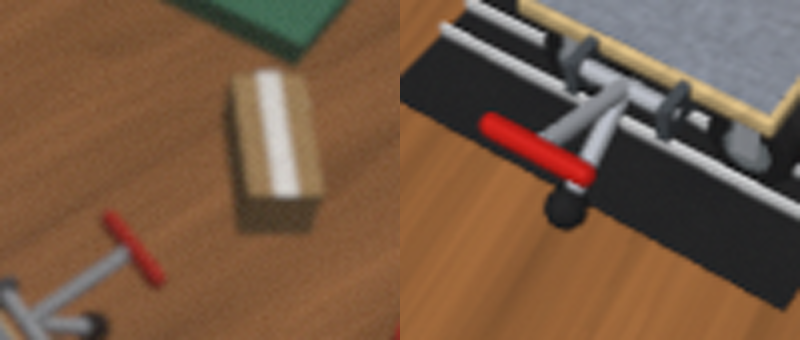

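The crops confirm the bar (up, scene 333,157), its arm joining mid-bar, and the carton with its tape at (369,128). Bar ≈ (0.541, 0.162), deck yaw ≈ -7.5°, deck centre ≈ (0.513, -0.052). I'll go over the bar first.

```bash
python3 -m handwheel '[[255,0,0,0,0,0,-0.136],[255,-0.04,-0.04,0,0,0,0],[255,-0.04,-0.04,0,0,0,0],[255,-0.04,-0.04,0,0,0,0],[255,-0.04,-0.04,0,0,0,0],[255,-0.04,-0.04,0,0,0,0],[255,-0.03,-0.03,0,0,0,0],[255,-0.03,-0.03,0,0,0,0],[255,-0.03,-0.03,0,0,0,0],[255,0,0,0,0,0,0]]' 20
python3 -m handwheel '[[255,-0.03,-0.03,0,0,0,0],[255,-0.03,-0.03,0,0,0,0],[255,-0.03,-0.03,0,0,0,0],[255,-0.02,-0.03,0,0,0,0],[255,0,0,0,0,0,0],[255,0,0,0,0,0,0]]'
cat > s.py <<'E'
from h import *
from scipy.spatial.transform import Rotation as Ro
import sys
def st(t=None):
    s=read_state(); R=Ro.from_quat(s["tcp_rot"]).as_matrix(); p=np.array(s["position"])
    print('t',round(s['time'],2),'p',p.round(4),'yawY',np.degrees(np.arctan2(R[1,1],R[0,1])).round(1),'z',R[:,2].round(3),'F',np.round(s['contact_force'],1),'ff',round(s['finger_force'],1),'op',round(s['opening'],3),'q',np.round(s['joints'],2))
    if t is not None: print('need tool xyz',(R.T@(np.array(t)-p)).round(4))
    return p,R
if __name__=='__main__': st(eval(sys.argv[1]) if len(sys.argv)>1 else None)
E
python3 s.py '(0.5415,0.166,0.17)'
```

```text
time: 1.1
position: [0.412, 0.3455, 0.2364]
tcp_rot: [0.071, 0.997, -0.002, 0.001]
contact_force: [-0.3, -0.4, -0.1]
opening: 0.175
finger_force: 0.0
time: 1.7
position: [0.5009, 0.2184, 0.2362]
tcp_rot: [0.066, 0.998, 0.0, -0.0]
contact_force: [-0.5, 1.4, -0.3]
opening: 0.007
finger_force: 0.0
t 1.7 p [0.5009 0.2184 0.2362] yawY 82.4 z [-0.001  0.    -1.   ] F [-0.5  1.4 -0.3] ff 0.0 op 0.007 q [-0.6   0.26  0.13  1.85 -0.04  1.04  0.99]
need tool xyz [-0.0472 -0.0466  0.0662]
```

```bash
cat >> m.py <<'E'
from scipy.spatial.transform import Rotation as Ro
def wgrab(f):
    s=read_state(); T=np.eye(4); T[:3,:3]=Ro.from_quat(s["tcp_rot"]).as_matrix(); T[:3,3]=s["position"]
    im=vision.grab_frame("wrist"); cv2.imwrite(f"pics/{f}.png",im[:,:,::-1]); np.save(f"pics/{f}.npy",T); return im,T
def wz(T,uv,z):
    p=vision.camera_params("wrist"); W=T@np.array(p["hand_eye"]); d=np.linalg.solve(p["mtx"],[uv[0],uv[1],1.])*[1,-1,-1]; d=W[:3,:3]@d
    return W[:3,3]+d*(z-W[2,3])/d[2]
def wrect(T,c,z):
    P=np.array([wz(T,p,z)[:2] for p in c]); return cv2.minAreaRect((P*1000).astype(np.float32))
E
python3 - <<'E'
from m import *
im,T=wgrab("w1")
c=blob("w",im,'red',(0,0,560,420)); print(c.min(0),c.max(0),wrect(T,c,.133))
E
```

```text
[416. 302.] [430. 336.] ((611.5819091796875, 331.1092529296875), (12.261632919311523, 34.82072830200195), 89.1538314819336)
```

View pics/w1.png

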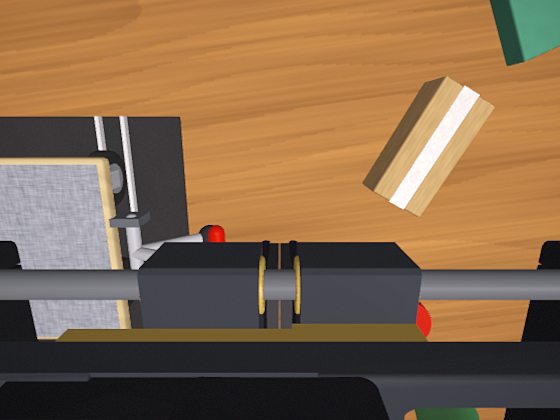

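The wrist view shows the carton whole (tape centre about (435,148)), the deck's corner at (105,160), and the bar's near end at (216,233) with a black ball by it; the rest of the bar is hidden by the gripper.

```bash
python3 - <<'E'
from m import *
T=np.load("pics/w1.npy"); im=cv2.imread("pics/w1.png")[:,:,::-1].copy()
c=blob("w",im,'white',(380,70,500,220)); print('tape',wrect(T,c,.05))
print('bar end',wz(T,(218,233),.133),'deck corner',wz(T,(107,160),.105), 'deck edge far',wz(T,(128,335),.105))
# triangulate black ball
def tri(a,b):
    o1,d1=ray("scene",a);o2,d2=ray("side",b);A=np.stack([d1,-d2],1);t=np.linalg.lstsq(A,o2-o1,rcond=None)[0];return o1+d1*t[0],o2+d2*t[1]
print('ball',tri((324,177),(266,292)))
print('bar ends',tri((326.5,148.5),(273,285)),tri((339.5,164.5),(245.5,269)))
E
```

```text
tape ((475.9058837890625, 378.3551025390625), (18.946372985839844, 131.94342041015625), 53.6716423034668)
bar end [0.50915752 0.16679636 0.133     ] deck corner [0.44037958 0.07763294 0.105     ] deck edge far [0.61086152 0.05235248 0.105     ]
ball (array([0.54006164, 0.14079196, 0.04807981]), array([0.53755977, 0.13896128, 0.04832585]))
bar ends (array([0.50635024, 0.16756844, 0.1258031 ]), array([0.50424615, 0.16603916, 0.12606964])) (array([0.57418803, 0.15657667, 0.13128303]), array([0.5752422 , 0.157365  , 0.13123604]))
```

```bash
python3 -m handwheel '[[255,-0.024,-0.024,0.0,0,0,0],[255,-0.023,-0.023,0,0,0,0],[255,0,0,0.035,0,0,0],[255,0,0,0.035,0,0,0],[255,0,0,0.006,0,0,0],[255,0,0,0.005,0,0,0],[255,0,0.003,0.01,0,0,0],[255,0,0.003,0.01,0,0,0],[255,0,0.001,0.009,0,0,0],[255,0,0.001,0.009,0,0,0]]' ; python3 s.py
python3 -m handwheel '[[255,0,-0.001,0.009,0,0,0],[255,0,-0.001,0.009,0,0,0],[255,0,-0.003,0.009,0,0,0],[255,0,-0.002,0.008,0,0,0],[255,0,-0.004,0.008,0,0,0],[255,0,-0.004,0.007,0,0,0],[255,0,0,0.005,0,0,0],[255,0,0,0,0,0,0]]'; python3 s.py
```

```text
time: 2.75
position: [0.544, 0.1772, 0.1183]
tcp_rot: [0.064, 0.998, 0.002, 0.002]
contact_force: [0.6, 5.9, 2.8]
opening: 0.005
finger_force: 2.7
t 2.75 p [0.544  0.1772 0.1183] yawY 82.6 z [ 0.004  0.005 -1.   ] F [0.6 5.9 2.8] ff 2.7 op 0.005 q [-0.5   0.43  0.14  1.91 -0.09  0.8   1.13]
time: 3.55
position: [0.5425, 0.158, 0.0638]
tcp_rot: [0.066, 0.998, 0.0, 0.002]
contact_force: [-0.1, 1.6, 9.8]
opening: 0.009
finger_force: 4.7
t 3.55 p [0.5425 0.158  0.0638] yawY 82.4 z [ 0.004  0.    -1.   ] F [-0.1  1.6  9.8] ff 4.7 op 0.009 q [-0.46  0.5   0.14  1.96 -0.1   0.69  1.17]
```

```bash
python3 -m handwheel '[[255,0,0,0.004,0,0,0],[255,0,0,0.004,0,0,0],[255,0,0,0.002,0,0,0],[255,0,0,0,0,0,0]]'; python3 -m handwheel '[[255,0,0,-0.01,0,0,0],[255,0,0,-0.02,0,0,0],[255,0,0,-0.04,0,0,0],[255,0,0,-0.05,0,0,0],[60,0,0,-0.02,0,0,0],[0,0,0,0,0,0,0]]'
python3 - <<'E'
from m import *
from s import st
st((0.476,0.379,0.15))
out=[]
for n,box in(("scene",(310,130,360,195)),("side",(225,255,285,320))):
    im=vision.grab_frame(n); x0,y0,x1,y1=box
    try: c=blob(n,im,'red',box); print(n,c.min(0),c.max(0),rect(n,c,.043)[1])
    except Exception as e: print(n,e)
    out.append(cv2.resize(im[y0-30:y1+30,x0-60:x1+60],(400,300),interpolation=2))
cv2.imwrite("pics/d.png",np.hstack(out)[:,:,::-1])
E
```

```text
time: 3.95
position: [0.5444, 0.1576, 0.0614]
tcp_rot: [0.067, 0.998, 0.001, 0.003]
contact_force: [-13.9, -5.3, 62.1]
opening: 0.005
finger_force: 27.3
time: 4.55
position: [0.5423, 0.1577, 0.1955]
tcp_rot: [0.066, 0.998, 0.001, 0.003]
contact_force: [0.2, 0.2, -0.1]
opening: 0.113
finger_force: 0.0
t 4.55 p [0.5423 0.1577 0.1955] yawY 82.4 z [ 0.005  0.001 -1.   ] F [ 0.2  0.2 -0.1] ff 0.0 op 0.113 q [-0.49  0.33  0.17  1.86 -0.06  0.96  1.14]
need tool xyz [0.0952 0.2105 0.0453]
scene [328. 177.] [334. 185.] ((561.545166015625, 151.21322631835938), (11.039913177490234, 28.61627197265625), 82.21366119384766)
side [249. 288.] [274. 304.] ((544.9696655273438, 149.27139282226562), (14.837519645690918, 72.38419342041016), 82.58849334716797)
```

View pics/d.png

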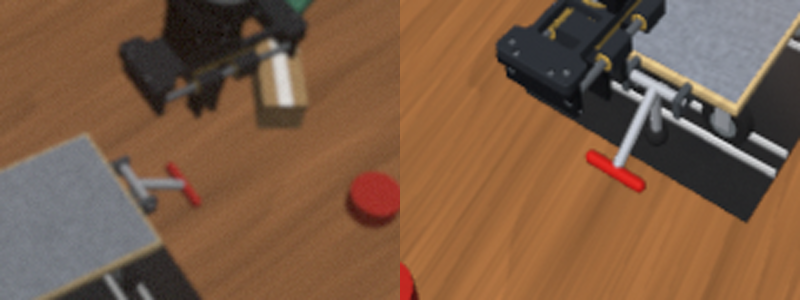

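Pedal is down: the bar now reads 72 mm long at z = 43 mm, at side (262,296). Next the carton.

```bash
python3 -m handwheel '[[0,0.02,0.04,0,0,0,0],[0,0.025,0.05,0,0,0,0],[0,0.02,0.05,0,0,0,0],[0,0.02,0.04,0,0,0,0],[0,0.01,0.03,0,0,0,0],[0,0,0,0,0,0,0.13],[0,0,0,0,0,0,0.13],[0,0,0,0,0,0,0.13],[0,0,0,0,0,0,0.11],[0,0,0,0,0,0,0]]' 25; python3 s.py '(0.476,0.379,0.026)'
```

```text
time: 5.65
position: [0.4757, 0.3688, 0.1898]
tcp_rot: [0.31, 0.951, -0.002, -0.001]
contact_force: [-1.2, -0.5, -0.8]
opening: 0.989
finger_force: 0.0
t 5.65 p [0.4757 0.3688 0.1898] yawY 53.9 z [-0.003 -0.004 -1.   ] F [-1.2 -0.5 -0.8] ff 0.0 op 0.989 q [-0.88  0.4   0.2   1.77 -0.09  0.99  0.29]
need tool xyz [0.0058 0.0093 0.1638]
```

```bash
python3 -m handwheel '[[0,0.006,0.009,0.03,0,0,0],[0,0,0,0.04,0,0,0],[0,0,0,0.03,0,0,0],[0,0,0,0.03,0,0,0],[0,0,0,0.02,0,0,0],[0,0,0,0.013,0,0,0],[0,0,0,0,0,0,0]]' 25; python3 s.py '(0.476,0.379,0.026)'
python3 -m handwheel '[[255,0,0,0,0,0,0],[255,0,0,0,0,0,0],[255,0,0,0,0,0,0],[255,0,0,0,0,0,0],[255,0,0,0,0,0,0],[255,0,0,0,0,0,0],[255,0,0,0,0,0,0]]' 25; python3 s.py
```

```text
time: 6.35
position: [0.4757, 0.3794, 0.0268]
tcp_rot: [0.31, 0.951, -0.002, -0.001]
contact_force: [0.4, -0.3, 0.3]
opening: 1.0
finger_force: 0.0
t 6.35 p [0.4757 0.3794 0.0268] yawY 53.9 z [-0.004 -0.004 -1.   ] F [ 0.4 -0.3  0.3] ff 0.0 op 1.0 q [-0.85  0.61  0.15  1.86 -0.14  0.68  0.32]
need tool xyz [-0.0005 -0.0001  0.0008]
time: 7.05
position: [0.477, 0.3806, 0.0302]
tcp_rot: [0.31, 0.951, -0.0, -0.0]
contact_force: [-2.5, -2.3, 6.3]
opening: 0.687
finger_force: 25.0
t 7.05 p [0.477  0.3806 0.0302] yawY 53.9 z [-0. -0. -1.] F [-2.5 -2.3  6.3] ff 25.0 op 0.687 q [-0.86  0.61  0.15  1.86 -0.14  0.68  0.32]
```

```bash
python3 -m handwheel '[[255,0,0,-0.01,0,0,0],[255,0,0,-0.03,0,0,0],[255,0,0,-0.04,0,0,0],[255,0,0,-0.04,0,0,0],[255,0,0,-0.04,0,0,0],[255,0,0,-0.04,0,0,-0.1],[255,0,0,0,0,0,-0.1],[255,0,0,0,0,0,-0.1],[255,0,0,0,0,0,-0.1],[255,0,0,0,0,0,-0.1]]'; python3 -m handwheel '[[255,-0.005,-0.02,0,0,0,0],[255,-0.01,-0.045,0,0,0,0],[255,-0.01,-0.045,0,0,0,0],[255,-0.01,-0.045,0,0,0,0],[255,-0.01,-0.045,0,0,0,0],[255,-0.01,-0.045,0,0,0,0],[255,-0.01,-0.045,0,0,0,0],[255,-0.01,-0.045,0,0,0,0],[255,-0.01,-0.045,0,0,0,0],[255,-0.007,-0.03,0,0,0,0]]'; python3 s.py '(0.5127,-0.0535,0.137)'
```

```text
time: 8.05
position: [0.4769, 0.381, 0.2297]
tcp_rot: [0.063, 0.998, 0.0, 0.0]
contact_force: [0.4, 0.0, -1.9]
opening: 0.687
finger_force: 25.0
time: 9.05
position: [0.514, -0.0424, 0.2299]
tcp_rot: [0.068, 0.998, -0.001, 0.0]
contact_force: [1.1, -0.1, -1.6]
opening: 0.689
finger_force: 25.0
t 9.05 p [ 0.514  -0.0424  0.2299] yawY 82.1 z [ 0.001 -0.001 -1.   ] F [ 1.1 -0.1 -1.6] ff 25.0 op 0.689 q [-0.27  0.22  0.31  1.93 -0.08  1.01  1.51]
need tool xyz [-0.0002 -0.011   0.0929]
```

```bash
python3 -m handwheel '[[255,0,0,0.03,0,0,0],[255,0,0,0.03,0,0,0],[255,0,0,0.015,0,0,0],[255,0,0,0.01,0,0,0],[255,0,0,0.004,0,0,0],[255,0,0,0.003,0,0,0],[255,0,0,0.0,0,0,0],[255,0,0,0,0,0,0]]'; python3 s.py '(0.5127,-0.0535,0.137)'
```

```text
time: 9.85
position: [0.5154, -0.0375, 0.1383]
tcp_rot: [0.065, 0.998, 0.0, 0.001]
contact_force: [0.2, -0.3, -3.2]
opening: 0.689
finger_force: 25.0
t 9.85 p [ 0.5154 -0.0375  0.1383] yawY 82.5 z [ 0.002  0.    -1.   ] F [ 0.2 -0.3 -3.2] ff 25.0 op 0.689 q [-0.24  0.33  0.29  2.02 -0.13  0.8   1.56]
need tool xyz [ 0.0006 -0.0162  0.0013]
```

```bash
python3 -m handwheel '[[255,0,-0.008,0,0,0,0],[255,0,-0.008,0,0,0,0],[255,0,0,0.002,0,0,0],[255,0,0,0.002,0,0,0],[255,0,0,0.001,0,0,0],[255,0,0,0.0,0,0,0]]'; python3 s.py '(0.5127,-0.0535,0.137)'
```

```text
time: 10.45
position: [0.5132, -0.055, 0.1351]
tcp_rot: [0.066, 0.998, -0.0, 0.0]
contact_force: [-7.0, -1.9, 17.2]
opening: 0.691
finger_force: 25.0
t 10.45 p [ 0.5132 -0.055   0.1351] yawY 82.4 z [ 0.001 -0.    -1.   ] F [-7.  -1.9 17.2] ff 25.0 op 0.691 q [-0.21  0.34  0.29  2.03 -0.13  0.8   1.6 ]
need tool xyz [ 0.0007  0.0014 -0.0019]
```

```bash
python3 -m handwheel '[[255,0,0,-0.002,0,0,0],[0,0,0,0,0,0,0],[0,0,0,0,0,0,0],[0,0,0,0,0,0,0],[0,0,0,-0.03,0,0,0],[0,0,0,-0.04,0,0,0],[0,0,0,-0.04,0,0,0],[0,-0.01,-0.04,0,0,0,0],[0,-0.01,-0.045,0,0,0,0],[0,-0.01,-0.045,0,0,0,0]]'; python3 - <<'E'
from m import *
from s import st
st((0.452,-0.382,0.25))
im=vision.grab_frame("side"); cv2.imwrite("pics/side2.png",im[:,:,::-1])
c=blob("side",im,'brass',(350,160,385,182)); 
c=blob("side",im,'white',(260,160,350,250)); print('tape',rect("side",c,.155)[1])
im,T=wgrab("w2")
E
```

```text
time: 11.45
position: [0.526, -0.187, 0.2449]
tcp_rot: [0.064, 0.998, 0.0, 0.001]
contact_force: [1.0, -0.2, 0.7]
opening: 1.0
finger_force: 0.0
t 11.45 p [ 0.526  -0.187   0.2449] yawY 82.6 z [ 0.001  0.    -1.   ] F [ 1.  -0.2  0.7] ff 0.0 op 1.0 q [-0.05  0.28  0.39  1.82 -0.12  1.06  1.83]
need tool xyz [ 0.0484 -0.2029 -0.0052]
tape ((514.6299438476562, -53.412841796875), (19.554946899414062, 130.46658325195312), 82.6146011352539)
```

View pics/w2.png

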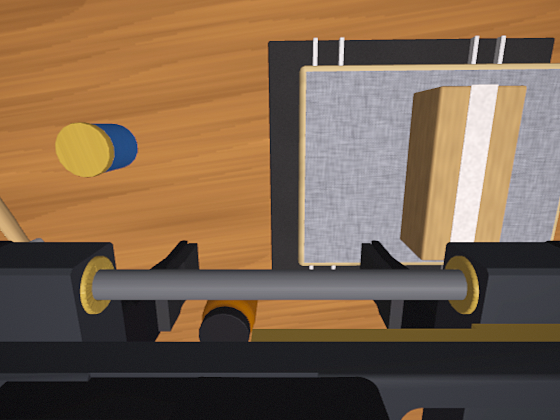

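The carton stands in the middle of the deck (tape at (0.515, -0.053), 130 mm long at z = 155 mm). The tin's lid is at about (85,150) in the wrist view.

```bash
python3 - <<'E'
from m import *
im=cv2.imread("pics/w2.png")[:,:,::-1].copy();T=np.load("pics/w2.npy")
c=blob("w",im,'brass',(40,110,118,190)); print(c.min(0),c.max(0),wrect(T,c,.07))
E
python3 -m handwheel '[[0,0.01,-0.04,0,0,0,0],[0,0.01,-0.04,0,0,0,0],[0,0.01,-0.04,0,0,0,0],[0,0.01,-0.04,0,0,0,0],[0,0.008,-0.043,0,0,0,0],[0,0,0,0,0,0,0.13],[0,0,0,0,0,0,0.13],[0,0,0,0,0,0,0.13],[0,0,0,0,0,0,0.11],[0,0,0,0,0,0,0]]'; python3 s.py '(0.452,-0.382,0.035)'
```

```text
[ 40. 110.] [117. 189.] ((452.11358642578125, -389.2978210449219), (87.74978637695312, 76.9534683227539), 81.91065216064453)
time: 12.55
position: [0.4518, -0.3806, 0.244]
tcp_rot: [0.31, 0.951, 0.0, -0.0]
contact_force: [-0.4, -0.4, -0.2]
opening: 0.997
finger_force: 0.0
t 12.55 p [ 0.4518 -0.3806  0.244 ] yawY 53.9 z [-0.001  0.    -1.   ] F [-0.4 -0.4 -0.2] ff 0.0 op 0.997 q [ 0.18  0.36  0.58  1.76 -0.22  1.09  1.78]
need tool xyz [-0.0012 -0.001   0.209 ]
```

```bash
python3 - <<'E'
from m import *
im=cv2.imread("pics/w2.png")[:,:,::-1].copy();T=np.load("pics/w2.npy")
h=cv2.cvtColor(im,cv2.COLOR_RGB2HSV); print(h[150,85],h[110,60])
s=(h[...,0]>20)&(h[...,0]<30)&(h[...,1]>150)
k=np.zeros(s.shape,np.uint8); k[100:200,30:140]=s[100:200,30:140]
k=cv2.morphologyEx(k,cv2.MORPH_OPEN,np.ones((7,7)))
c=max(cv2.findContours(k,0,1)[0],key=cv2.contourArea)[:,0].astype(float); print(c.min(0),c.max(0),wrect(T,c,.07), wz(T,(85.5,150),.07))
E
```

```text
[ 22 163 208] [ 15 166 171]
[ 56. 123.] [110. 176.] ((452.1060791015625, -383.9966735839844), (52.77029800415039, 52.86360549926758), 71.77313232421875) [ 0.45255866 -0.38157895  0.07      ]
```

Tin at (0.452, -0.383), consistent across three views. Descend and grip.

```bash
python3 -m handwheel '[[0,-0.001,-0.002,0.03,0,0,0],[0,0,0,0.045,0,0,0],[0,0,0,0.045,0,0,0],[0,0,0,0.04,0,0,0],[0,0,0,0.03,0,0,0],[0,0,0,0.019,0,0,0],[0,0,0,0,0,0,0]]' 20; python3 s.py '(0.452,-0.383,0.035)'
python3 -m handwheel '[[255,0,0,0,0,0,0],[255,0,0,0,0,0,0],[255,0,0,0,0,0,0],[255,0,0,0,0,0,0],[255,0,0,0,0,0,0],[255,0,0,0,0,0,0],[255,0,0,0,0,0,0],[255,0,0,0,0,0,0]]' 20; python3 s.py
```

```text
time: 13.25
position: [0.4498, -0.3814, 0.0325]
tcp_rot: [0.309, 0.951, 0.001, -0.003]
contact_force: [-0.1, 0.6, 0.4]
opening: 1.002
finger_force: 0.0
t 13.25 p [ 0.4498 -0.3814  0.0325] yawY 54.0 z [-0.005  0.004 -1.   ] F [-0.1  0.6  0.4] ff 0.0 op 1.002 q [ 0.3   0.62  0.45  1.92 -0.4   0.7   1.94]
need tool xyz [-0.0027  0.0001 -0.0025]
time: 14.05
position: [0.4514, -0.3838, 0.036]
tcp_rot: [0.31, 0.951, -0.0, 0.0]
contact_force: [-1.0, -0.4, 4.8]
opening: 0.613
finger_force: 20.0
t 14.05 p [ 0.4514 -0.3838  0.036 ] yawY 53.9 z [ 0.001 -0.    -1.   ] F [-1.  -0.4  4.8] ff 20.0 op 0.613 q [ 0.3   0.61  0.45  1.92 -0.4   0.7   1.94]
```

```bash
python3 -m handwheel '[[255,0,0,-0.01,0,0,0],[255,0,0,-0.03,0,0,0],[255,0,0,-0.045,0,0,0],[255,0,0,-0.045,0,0,0],[255,0,0,-0.045,0,0,0],[255,0,0,-0.045,0,0,-0.1],[255,0,0,-0.01,0,0,-0.1],[255,0,0,0,0,0,-0.1],[255,0,0,0,0,0,-0.1],[255,0,0,0,0,0,-0.1]]'; python3 -m handwheel '[[255,-0.002,0.02,0,0,0,0],[255,-0.002,0.04,0,0,0,0],[255,-0.002,0.04,0,0,0,0],[255,-0.002,0.04,0,0,0,0],[255,-0.002,0.04,0,0,0,0],[255,-0.002,0.04,0,0,0,0],[255,-0.002,0.04,0,0,0,0],[255,-0.002,0.04,0,0,0,0],[255,-0.002,0.03,0,0,0,0],[255,0,0,0,0,0,0]]'; python3 s.py '(0.5146,-0.0534,0.192)'
```

```text
time: 15.05
position: [0.4505, -0.3828, 0.2653]
tcp_rot: [0.063, 0.998, 0.0, -0.001]
contact_force: [0.4, -0.9, -2.8]
opening: 0.617
finger_force: 20.0
time: 16.05
position: [0.5121, -0.0529, 0.265]
tcp_rot: [0.061, 0.998, 0.001, -0.001]
contact_force: [0.3, 0.0, -1.7]
opening: 0.616
finger_force: 20.0
t 16.05 p [ 0.5121 -0.0529  0.265 ] yawY 83.0 z [-0.001  0.002 -1.   ] F [ 0.3  0.  -1.7] ff 20.0 op 0.616 q [-0.25  0.18  0.31  1.89 -0.06  1.09  1.54]
need tool xyz [-0.0027 -0.0004  0.073 ]
```

```bash
python3 -m handwheel '[[255,-0.002,0,0.03,0,0,0],[255,0,0,0.025,0,0,0],[255,0,0,0.01,0,0,0],[255,0,0,0.005,0,0,0],[255,0,0,0.002,0,0,0],[255,0,0,0,0,0,0],[255,0,0,0,0,0,0]]'; python3 s.py '(0.5146,-0.0534,0.191)'
```

```text
time: 16.75
position: [0.5146, -0.059, 0.1945]
tcp_rot: [0.065, 0.998, 0.0, 0.001]
contact_force: [-0.6, -0.3, -2.6]
opening: 0.616
finger_force: 20.0
t 16.75 p [ 0.5146 -0.059   0.1945] yawY 82.5 z [ 0.002  0.    -1.   ] F [-0.6 -0.3 -2.6] ff 20.0 op 0.616 q [-0.23  0.26  0.31  1.97 -0.1   0.93  1.57]
need tool xyz [0.0008 0.0056 0.0035]
```

```bash
python3 -m handwheel '[[255,0,0.006,0,0,0,0],[255,0,0,0.002,0,0,0],[255,0,0,0.001,0,0,0],[255,0,0,0.001,0,0,0],[255,0,0,0,0,0,0]]'; python3 s.py '(0.5146,-0.0534,0.191)'
```

```text
time: 17.25
position: [0.5156, -0.0524, 0.191]
tcp_rot: [0.065, 0.998, 0.001, 0.001]
contact_force: [-2.4, 1.6, 7.4]
opening: 0.613
finger_force: 20.0
t 17.25 p [ 0.5156 -0.0524  0.191 ] yawY 82.5 z [ 0.002  0.001 -1.   ] F [-2.4  1.6  7.4] ff 20.0 op 0.613 q [-0.24  0.26  0.31  1.97 -0.1   0.92  1.56]
need tool xyz [ 0.0008 -0.0011 -0.    ]
```

Contact at the expected height; release and rise.

```bash
python3 -m handwheel '[[255,0,0,-0.001,0,0,0],[0,0,0,0,0,0,0],[0,0,0,0,0,0,0],[0,0,0,0,0,0,0],[0,0,0,0,0,0,0],[0,0,0,-0.03,0,0,0],[0,0,0,-0.04,0,0,0],[0,0,0,-0.04,0,0,0],[0,0,0,-0.02,0,0,0]]'; python3 -m handwheel '[[0,-0.005,0.03,0,0,0,0],[0,0,0.045,0,0,0,0],[0,0,0.045,0,0,0,0],[0,0,0.045,0,0,0,0],[0,0,0.045,0,0,0,0],[0,0,0.045,0,0,0,0],[0,0,0.045,0,0,0,0],[0,0,0,0,0,0,0]]' 
python3 - <<'E'
from m import *
from s import st
st((0.541,0.153,0.05))
im=vision.grab_frame("side"); cv2.imwrite("pics/side3.png",im[:,:,::-1])
c=blob("side",im,'brass',(280,150,345,215)); print('lid',c.min(0),c.max(0),rect("side",c,.225)[1])
c=blob("side",im,'red',(225,255,285,320)); print('bar',rect("side",c,.043)[1])
im,T=wgrab("w3"); c=blob("w",im,'red',(0,0,560,420)); print(c.min(0),c.max(0),wrect(T,c,.043))
cv2.imwrite("pics/e.png",np.hstack([cv2.imread("pics/side3.png")[120:330,200:400],cv2.imread("pics/w3.png")[:210,:560]]))
E
```

```text
time: 18.15
position: [0.5161, -0.0532, 0.3241]
tcp_rot: [0.065, 0.998, 0.0, 0.003]
contact_force: [0.0, -0.2, -1.1]
opening: 0.999
finger_force: 0.0
time: 18.95
position: [0.5574, 0.2523, 0.3193]
tcp_rot: [0.06, 0.998, 0.002, -0.001]
contact_force: [-0.8, -0.0, -1.2]
opening: 1.0
finger_force: 0.0
t 18.95 p [0.5574 0.2523 0.3193] yawY 83.1 z [-0.002  0.003 -1.   ] F [-0.8 -0.  -1.2] ff 0.0 op 1.0 q [-0.6   0.3   0.15  1.59 -0.05  1.25  1.  ]
need tool xyz [ 0.0038 -0.1014  0.269 ]
lid [298. 181.] [321. 198.] ((516.4105834960938, -46.87605285644531), (52.95166778564453, 62.78749084472656), 21.765789031982422)
bar ((544.9696655273438, 149.27139282226562), (14.837519645690918, 72.38419342041016), 82.58849334716797)
[335. 233.] [372. 268.] ((669.1895751953125, 334.80267333984375), (43.118106842041016, 58.94356155395508), 62.04569625854492)
```

View pics/e.png

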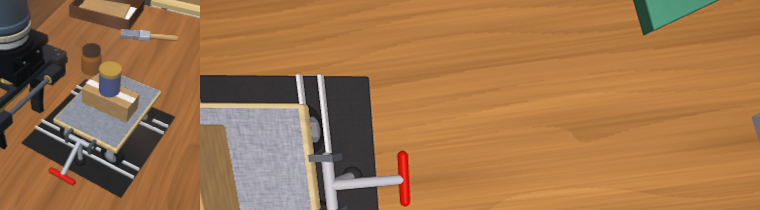

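The side crop shows the tin standing on the carton's middle on the deck. In the wrist crop the bar is in full view at columns 398-409, rows 150-206. Now work out the pinch on the bar's -x half.

```bash
python3 - <<'E'
from m import *
im=cv2.imread("pics/w3.png")[:,:,::-1].copy();T=np.load("pics/w3.npy")
c=blob("w",im,'red',(190,140,215,215)); print(c.min(0),c.max(0),wrect(T,c,.043))
E
python3 -m handwheel '[[0,0,0,0,0.15,0,0],[100,0,0,0,0.15,0,0],[100,0,0,0,0.15,0,0],[100,0,0,0,0,0,0]]'
python3 s.py '(0.520,0.156,0.043)'
```

```text
[198. 151.] [209. 205.] ((543.03564453125, 149.051513671875), (13.03935432434082, 71.805419921875), 82.4029769897461)
time: 19.45
position: [0.5578, 0.2472, 0.3174]
tcp_rot: [0.061, 0.973, -0.224, -0.016]
contact_force: [-0.3, 1.0, -1.0]
opening: 0.813
finger_force: 0.0
t 19.45 p [0.5578 0.2472 0.3174] yawY 82.9 z [-0.059 -0.433 -0.899] F [-0.3  1.  -1. ] ff 0.0 op 0.813 q [-0.77  0.46  0.19  1.45  0.25  1.55  0.82]
need tool xyz [0.0249 0.0343 0.2885]
```

```bash
python3 -m handwheel '[[115,0.012,0.017,0,0,0,0],[115,0.012,0.017,0.02,0,0,0],[115,0,0,0.04,0,0,0],[115,0,0,0.04,0,0,0],[115,0,0,0.04,0,0,0],[115,0,0,0.04,0,0,0],[115,0,0,0.04,0,0,0],[115,0,0,0.01,0,0,0],[115,0,0,0,0,0,0]]'; python3 s.py '(0.520,0.154,0.043)'; python3 - <<'E'
from m import *
im=vision.grab_frame("side"); cv2.imwrite("pics/f.png",cv2.resize(im[200:350,180:380],(800,600),interpolation=2)[:,:,::-1])
E
```

```text
time: 20.35
position: [0.5259, 0.1756, 0.0988]
tcp_rot: [0.066, 0.973, -0.223, -0.015]
contact_force: [-0.3, 0.6, 1.3]
opening: 0.547
finger_force: 0.0
t 20.35 p [0.5259 0.1756 0.0988] yawY 82.3 z [-0.059 -0.431 -0.9  ] F [-0.3  0.6  1.3] ff 0.0 op 0.547 q [-0.72  0.57  0.19  1.82  0.28  1.07  0.72]
need tool xyz [0.0029 0.0043 0.0599]
```

View pics/f.png

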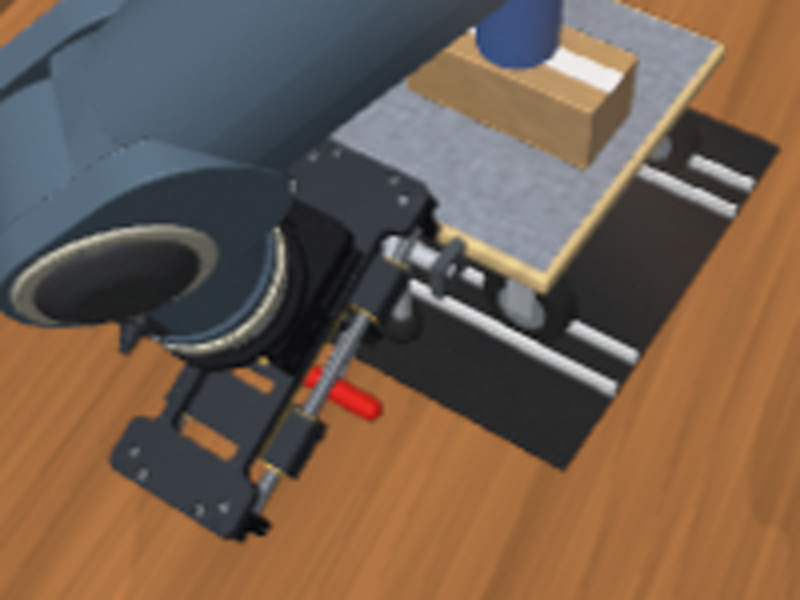

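The side crop shows the gripper tilted outward above the bar (red end at (345,390) of the crop), the inner finger between the bar and the guide plate, and the pile standing untouched. Descend and pinch.

```bash
python3 -m handwheel '[[115,0.003,0.004,0.02,0,0,0],[115,0,0,0.02,0,0,0],[115,0,0,0.01,0,0,0],[115,0,0,0.008,0,0,0],[115,0,0,0,0,0,0]]'; python3 s.py '(0.520,0.154,0.043)'
```

```text
time: 20.9
position: [0.5206, 0.1572, 0.045]
tcp_rot: [0.064, 0.973, -0.222, -0.014]
contact_force: [-0.3, 0.6, 0.0]
opening: 0.546
finger_force: 0.0
t 20.9 p [0.5206 0.1572 0.045 ] yawY 82.5 z [-0.056 -0.431 -0.901] F [-0.3  0.6  0. ] ff 0.0 op 0.546 q [-0.7   0.63  0.2   1.87  0.29  0.95  0.7 ]
need tool xyz [ 0.0002 -0.0021  0.0032]
```

```bash
python3 -m handwheel '[[255,0,-0.001,0.004,0,0,0],[255,0,0,0,0,0,0],[255,0,0,0,0,0,0],[255,0,0,0,0,0,0],[255,0,0,0,0,0,0],[255,0,0,0,0,0,0]]' 40; python3 s.py '(0.520,0.154,0.043)'
```

```text
time: 21.5
position: [0.5198, 0.1521, 0.0429]
tcp_rot: [0.064, 0.972, -0.225, -0.015]
contact_force: [-1.3, -2.8, 6.4]
opening: 0.145
finger_force: 40.0
t 21.5 p [0.5198 0.1521 0.0429] yawY 82.4 z [-0.059 -0.435 -0.898] F [-1.3 -2.8  6.4] ff 40.0 op 0.145 q [-0.7   0.64  0.2   1.88  0.3   0.94  0.7 ]
need tool xyz [ 0.      0.0017 -0.001 ]
```

```bash
python3 -m handwheel '[[255,0,0.0005,-0.005,0,0,0],[255,0,0.0005,-0.005,0,0,0],[255,0,0,-0.005,0,0,0],[255,0,0,-0.004,0,0,0],[255,0,-0.001,-0.009,0,0,0],[255,0,-0.0015,-0.009,0,0,0],[255,0,0,0,0,0,0]]' 40; python3 s.py
```

```text
time: 22.2
position: [0.521, 0.1663, 0.0758]
tcp_rot: [0.065, 0.972, -0.225, -0.016]
contact_force: [-1.5, -5.0, 0.4]
opening: 0.148
finger_force: 40.0
t 22.2 p [0.521  0.1663 0.0758] yawY 82.4 z [-0.06  -0.435 -0.899] F [-1.5 -5.   0.4] ff 40.0 op 0.148 q [-0.71  0.6   0.19  1.85  0.28  1.02  0.71]
```

Following the arc, still gripped (12.8 mm). Continue.

```bash
python3 -m handwheel '[[255,0,-0.003,-0.0085,0,0,0],[255,0,-0.003,-0.0085,0,0,0],[255,0,-0.005,-0.008,0,0,0],[255,0,-0.0045,-0.0075,0,0,0],[255,0,-0.007,-0.008,0,0,0],[255,0,-0.008,-0.0075,0,0,0],[255,0,-0.002,-0.003,0,0,0],[255,0,0,0,0,0,0]]' 40; python3 s.py
```

```text
time: 23.0
position: [0.5215, 0.162, 0.1368]
tcp_rot: [0.064, 0.973, -0.222, -0.014]
contact_force: [-1.4, -2.6, -1.2]
opening: 0.142
finger_force: 40.0
t 23.0 p [0.5215 0.162  0.1368] yawY 82.5 z [-0.055 -0.431 -0.901] F [-1.4 -2.6 -1.2] ff 40.0 op 0.142 q [-0.71  0.51  0.2   1.82  0.29  1.12  0.75]
```

```bash
python3 -m handwheel '[[255,0,-0.0015,-0.002,0,0,0],[255,0,-0.0015,-0.002,0,0,0],[255,0,0,0,0,0,0]]' 40; python3 s.py
```

```text
time: 23.3
position: [0.5193, 0.1618, 0.1383]
tcp_rot: [0.063, 0.973, -0.222, -0.016]
contact_force: [-0.3, -1.9, -20.1]
opening: 0.145
finger_force: 40.0
t 23.3 p [0.5193 0.1618 0.1383] yawY 82.6 z [-0.059 -0.43  -0.901] F [ -0.3  -1.9 -20.1] ff 40.0 op 0.145 q [-0.71  0.5   0.2   1.82  0.28  1.12  0.75]
```

Upper stop reached. Ease, open, retreat along the tool axis.

```bash
python3 -m handwheel '[[255,0,0.001,0.002,0,0,0],[110,0,0,0,0,0,0],[110,0,0,0,0,0,0],[110,0,0,0,0,0,0],[110,0,0,-0.01,0,0,0],[110,0,0,-0.02,0,0,0],[110,0,0,-0.04,0,0,0],[110,0,0,-0.04,0,0,0],[110,0,0,-0.04,0,0,0],[110,0,0,-0.04,0,0,0]]' 20;  python3 -m handwheel '[[110,0,0.04,-0.02,0,0,0],[110,0,0.04,-0.02,0,0,0],[110,0,0.04,-0.02,0,0,0],[110,0,0,0,0,0,0],[110,0,0,0,0,0,0]]'; python3 - <<'E'
from m import *
from s import st
st()
for n,b in(("side",(225,250,285,320)),("scene",(310,130,360,195))):
    im=vision.grab_frame(n); cv2.imwrite(f"pics/{n}9.png",im[:,:,::-1])
    try: c=blob(n,im,'red',b); print(n,'bar',c.min(0),c.max(0),rect(n,c,.133)[1])
    except Exception as e: print(n,e)
im=vision.grab_frame("side"); c=blob("side",im,'brass',(270,150,345,215)); print('lid',c.min(0),c.max(0),rect("side",c,.225)[1])
cv2.imwrite("pics/g.png",np.hstack([cv2.resize(cv2.imread(f"pics/{n}9.png")[a:a+150,b:b+200],(400,300)) for n,a,b in(("side",160,210),("scene",110,200))]))
E
```

```text
time: 24.3
position: [0.5316, 0.2439, 0.3123]
tcp_rot: [0.064, 0.973, -0.222, -0.014]
contact_force: [0.9, 0.2, 0.5]
opening: 0.57
finger_force: 0.0
time: 24.8
position: [0.5487, 0.3772, 0.3113]
tcp_rot: [0.063, 0.973, -0.223, -0.014]
contact_force: [0.4, -0.6, -0.0]
opening: 0.567
finger_force: 0.0
t 24.8 p [0.5487 0.3772 0.3113] yawY 82.6 z [-0.056 -0.432 -0.9  ] F [ 0.4 -0.6 -0. ] ff 0.0 op 0.567 q [-0.88  0.59  0.16  1.25  0.2   1.66  0.7 ]
side bar [244. 264.] [272. 282.] ((545.717529296875, 156.96311950683594), (16.46112060546875, 75.53097534179688), 82.27037811279297)
scene bar [326. 148.] [340. 165.] ((543.4673461914062, 159.48744201660156), (12.22756576538086, 67.88680267333984), 83.05045318603516)
lid [298. 181.] [321. 198.] ((516.0958251953125, -46.8470573425293), (53.55412292480469, 62.37897491455078), 24.258193969726562)
```

View pics/g.png

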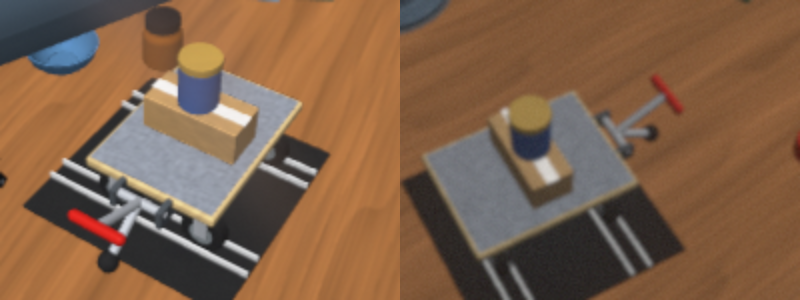

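The crops show the pile standing on the middle of the deck and the bar up. In the side view the bar is about 4 px higher than at the start, after I felt the upper stop. Handing in.

```bash
python3 -c "
from workcell import ticket
print(ticket.job_done())"
```

```text
the job is handed in; nothing more can be done
None
```

I handed the job in at about 25 s of the 72 s allowed: the carton and tin stand stacked on the middle of the deck and the pedal is back up at its upper stop; the judge's verdict was not shown.

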